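Close down a soldering station: shut its gas tap and stack the fire bricks

TASK

Close down this soldering station. First shut its gas tap - the only one on the valve bank that is open - turning it fully clockwise until its handle lies in line with the row, without touching the taps beside it; then stack the three fire bricks lying flat on the soldering board, largest at the bottom, lengthways along the board and each other, every base fully supported with nothing overhanging. Set them down rather than dropping them, and leave everything else in the tray where it is.

Things in the scene. Friction and masses are not known exactly. Their poses are not given: they have to be found in the camera images.
- brick_large: the large off-white fire brick, a plain block 170 mm long (x), 64 mm wide (y), 50 mm high (z), about 0.4 kg; it starts lying flat on the tray floor, length within 45 degrees or so of straight ahead; half-turns are equivalent. Origin at its centre, half-way up
- large_end_a (a point): middle of the end face of the large brick on its +x side, half-way up (85 mm from its centre)
- large_end_b (a point): middle of the opposite end face, on its -x side
- brick_middle: the middle off-white fire brick, a plain block 130 mm long (x), 46 mm wide (y), 44 mm high (z), about 0.2 kg; it starts lying flat on the tray floor, length within 45 degrees or so of straight ahead; half-turns are equivalent. Origin at its centre, half-way up
- middle_end_a (a point): middle of the end face of the middle brick on its +x side, half-way up (65 mm from its centre)
- middle_end_b (a point): middle of the opposite end face, on its -x side
- brick_small: the small off-white fire brick, a plain block 90 mm long (x), 28 mm wide (y), 40 mm high (z), about 0.09 kg; it starts lying flat on the tray floor, length within 45 degrees or so of straight ahead; half-turns are equivalent. Origin at its centre, half-way up
- small_end_a (a point): middle of the end face of the small brick on its +x side, half-way up (45 mm from its centre)
- small_end_b (a point): middle of the opposite end face, on its -x side
- board_top (a point): centre of the upper face of the pale stone-like soldering board, fixed, 210 mm long (x) by 110 mm wide (y), 12 mm thick, lying on the tray floor (the table surface); nothing lies on it. Board and bricks take the four places in the tray in any order
- station_tap (a joint): the one open gas tap of the four in a row on the valve bank: its bar handle stands turned well away from the row. 0 = shut (bar in line with the row, a hard stop there), grows as the bar turns anticlockwise seen from above, up to 1.5 rad = fully open; starts between 1.05 and 1.45. Light friction (0.05 N m), stays where left; shut counts below 0.10. It may be at any of the four positions in the row
- station_tap_grip (a point): centre of that tap's bar handle, on its upright turning axis; the bar is 64 mm long (this point's y axis), 14 mm thick (x), 26 mm high, its underside 23 mm above the bank's top
- bank_top (a point): centre of the top of the fixed grey valve bank, 90 mm deep (x), 330 mm long (y), 50 mm high; the taps stand at -114, -38, 38 and 114 mm along its y, 76 mm apart
- other_valve_1: a neighbouring valve with its bar handle, the same make, shut; must not be touched; origin on its axis at the bank's top; its bar lies along the row, reaching 32 mm either side
- other_valve_2: a neighbouring valve with its bar handle, the same make, shut; must not be touched; origin on its axis at the bank's top; its bar lies along the row, reaching 32 mm either side
- other_valve_3: a neighbouring valve with its bar handle, the same make, shut; must not be touched; origin on its axis at the bank's top; its bar lies along the row, reaching 32 mm either side
- flux_jar: white lidded jar, 56 mm diameter, 60 mm tall, in the middle of the tray among the bricks; loose, leave alone; origin at its underside
- brush: wooden-backed brass brush lying flat, 170 x 22 x 24 mm, among the bricks on the left; loose, leave alone; origin at its underside
- file: hand file with wooden handle lying flat, 215 mm long (from 100 mm on its -x side, the handle, to 115 mm on its +x side), 26 mm wide, 24 mm high, among the bricks on the right; loose, leave alone; origin at its underside
- third_hand: heavy domed clamp stand, base 76 mm diameter, 130 mm tall with its bent arm, back left corner; loose, leave alone; origin at its underside
- tape: black tape dispenser, 120 x 50 x 78 mm, back right corner; loose, leave alone; origin at its underside
- bowl: glass bowl, 90 mm diameter, 45 mm tall, front left; loose, leave alone; origin at its underside
- dish: white plate, 130 mm diameter, with two clear pots stuck on it, 43 mm tall in all, front right; loose, leave alone; origin at its underside
Not all that is in view belongs to the job. Leave any pink look-alike of the brick_small alone. What is shaped like the brick_middle but blue is not meant.

How it is judged (in metres and radians):
On the way, in this order (a step that is already met when the one before it is completed fails the run):
1. the open tap is shut (value of joint station_tap below 0.1 rad), for 0.2 s.
2. the largest brick lies released on the board (x of brick_large in the frame of board_top between -0.021 and 0.021 m and z of brick_large in the frame of board_top between 0.021 and 0.029 m and y of large_end_a in the frame of board_top between -0.024 and 0.024 m and y of large_end_b in the frame of board_top between -0.024 and 0.024 m and angle between brick_large's own z axis and vertical below 0.06 rad and contact force between the fingers and brick_large below 0.5 N and linear speed of brick_large below 0.03 m/s), for 0.2 s.
3. the middle brick lies released on the largest (x of brick_middle in the frame of brick_large between -0.021 and 0.021 m and z of brick_middle in the frame of brick_large between 0.043 and 0.051 m and y of middle_end_a in the frame of brick_large between -0.0105 and 0.0105 m and y of middle_end_b in the frame of brick_large between -0.0105 and 0.0105 m and angle between brick_middle's own z axis and vertical below 0.06 rad and contact force between the fingers and brick_middle below 0.5 N and linear speed of brick_middle below 0.03 m/s), for 0.2 s.
4. the smallest brick lies released on the middle one (x of brick_small in the frame of brick_middle between -0.021 and 0.021 m and z of brick_small in the frame of brick_middle between 0.038 and 0.046 m and y of small_end_a in the frame of brick_middle between -0.0105 and 0.0105 m and y of small_end_b in the frame of brick_middle between -0.0105 and 0.0105 m and angle between brick_small's own z axis and vertical below 0.06 rad and contact force between the fingers and brick_small below 0.5 N and linear speed of brick_small below 0.03 m/s), for 0.2 s.
At the end, for the whole second after the job is handed in: the station's tap is within 0.10 rad of shut; the large brick rests flat on the board, the middle on the large and the small on the middle, lengthways, no base overhanging the one beneath by more than about 1.5 mm; all released and at rest (value of joint station_tap below 0.1 rad and x of brick_large in the frame of board_top between -0.021 and 0.021 m and z of brick_large in the frame of board_top between 0.021 and 0.029 m and y of large_end_a in the frame of board_top between -0.024 and 0.024 m and y of large_end_b in the frame of board_top between -0.024 and 0.024 m and angle between each of brick_large, brick_middle, brick_small's own z axis and vertical below 0.06 rad and x of brick_middle in the frame of brick_large between -0.021 and 0.021 m and z of brick_middle in the frame of brick_large between 0.043 and 0.051 m and y of middle_end_a in the frame of brick_large between -0.0105 and 0.0105 m and y of middle_end_b in the frame of brick_large between -0.0105 and 0.0105 m and x of brick_small in the frame of brick_middle between -0.021 and 0.021 m and z of brick_small in the frame of brick_middle between 0.038 and 0.046 m and y of small_end_a in the frame of brick_middle between -0.0105 and 0.0105 m and y of small_end_b in the frame of brick_middle between -0.0105 and 0.0105 m and linear speed of each of brick_large, brick_middle, brick_small below 0.02 m/s); the robot touches nothing.
It fails at once if a neighbouring tap is touched (contact force between anything else and other_valve_1 above 1.5 N or contact force between anything else and other_valve_2 above 1.5 N or contact force between anything else and other_valve_3 above 1.5 N).
It fails at once if a bystander is moved by more than 20 mm (distance of any of flux_jar, brush, file, third_hand, tape, bowl, dish from where it was at the start of the episode above 0.02 m).
It fails at once if a bystander is tipped (angle between any of flux_jar, brush, file, third_hand, tape, bowl, dish's own z axis and vertical above 0.35 rad).
It fails at once if a brick is dropped: it falls free from more than about 20 mm ((linear speed of brick_large above 0.6 m/s and contact force between the fingers and brick_large below 0.1 N) or (linear speed of brick_middle above 0.6 m/s and contact force between the fingers and brick_middle below 0.1 N) or (linear speed of brick_small above 0.6 m/s and contact force between the fingers and brick_small below 0.1 N)).
It also fails if it takes over 72 s, if anything falls off the work surface, if the arm or the gripper's body presses on something with over 40 N, if the wrist force passes 120 N, or if a joint passes its speed limit or range.

ROBOT

A 6-joint arm with a two-finger parallel gripper is mounted at the origin on the work surface. World frame = base frame: x ahead of the robot, y to its left, z up, the work surface at z = 0. Lengths are in m, angles in degrees, forces in N, time in s.
With the tool pointing down it reaches from about 0.375 to 0.9 m from the base axis. Payload 3.1 kg.
Tool frame: the origin (TCP) lies between the finger pads; the fingertips stand 11 mm ahead of it and the grasp point (between the pads) lies 8 mm behind it; z points along the fingers, y is the line along which they close (so a half turn about z gives the same grasp; the last joint's range is limited). The gripper opens to 87 mm and grips with 3 to 60 N. Pads are 19 mm wide; open, the fingers measure 117 mm over their backs; the gripper's body (75 mm by 190 mm) begins 51 mm behind the grasp point.
Start: joints at [66.721, 30.224, 82.088, -0, 67.689, -10.227], TCP at [0.141, 0.609, 0.234] pointing down, gripper open.
Joint ranges: [-176.69, 176.69], [-43.24, 126.21], [12.49, 139.97], [-82, 262], [0, 151.66], [-163.58, 163.58]. Speed limits (degrees/s): [159.86, 159.86, 180, 180, 180, 180].

INTERFACE

Orientations are given as a 3x3 rotation matrix whose columns are the frame's x, y, z axes.
In Python, from rig import bot gives the robot as it stands.
- The arm moves only by the tool apply_moves, never from a script. Its argument "steps" is a list that holds one entry, the list of rows, each a list of 7 numbers: the shift along the tool's x, y, z in cm, then the turn, a rotation vector about the tool's x, y, z in degrees, then the gripper command: -1 is shut, 1 is fully open, values between are in proportion. In form: [[[dx, dy, dz, rx, ry, rz, jaw], ...]]. A call has 1 to 20 rows; each row is the pose to reach, as a shift and turn from the pose commanded when the call began, along the tool's axes at that moment; what a row does not reach only later rows make up. A row lasts 1/8 s, in which the tool goes at most 62.5 mm and 10.7 degrees, less where a joint would pass 70% of its speed; a pose out of reach is approached as far as the arm can. A call with a gripper value outside its range is refused whole. The fingers move at their own pace and stop on an object; the grip force is fixed at half the most. Time passes only in rows, so rows that repeat a pose let the fingers close. It gives the time, the measured TCP pose, the force, the opening and the grip force at its end, in the units of the state.
- bot.read_state(): the state, without advancing time (a new reading comes with each control period).
- bot.capture(name): name is "side" or "top"; returns the picture (384x512x3 uint8, blue, green, red); there is no depth.
- bot.camera_model(name): a dict with "intrinsics" (3x3 intrinsics, pixels), "R" (3x3) and "t" (3): a world point X has camera coordinates R X + t. Camera axes: x right, y down, z forward; pixel columns grow to the right and rows downward; lengths in m; the calibration is good to about 2 mm. A picture is of the moment at which its call begins. camera_model takes no time and is no camera call.
- bot.hand_in(): hands the job in; it is judged then, once.
The state is a dict: "time_s": time; "joint_positions": joint angles; "qvel": joint speeds; "tau": joint torques, N m; "position": TCP position; "tcp_rot": TCP orientation; "force": force on the tool from outside, world axes, zero at the start; "moment": the same for the moment, N m; "opening": opening from 0.0 (shut) to 1.0 (fully open); "grasp_force": force on a finger pad.
Only numpy, scipy, OpenCV 4.12 (cv2) and the standard library are available. Lean on these libraries where they do the work, as an engineer would, in place of code of your own. Each camera call takes 0.05 s, during which the arm holds its last target. There are 200 camera calls.

## Working session

There is one attempt and no reset: what is moved stays moved. The work goes in short steps, Python scripts to look and compute and a tool call to move; the robot and the scene stay as the last step left them, time stands still between calls to the robot, and variables do not carry over. Pictures are saved under pics/ and viewed, at most 10 in all, crops included, and the job is handed in when it is done.

Besides the shell and the picture viewer there is one more tool, called as name(argument=value, ...) on one line, values as JSON. apply_moves: Moves the arm, as the interface text tells. Its arguments: {"type":"object","properties":{"steps":{"type":"array","items":{"type":"array","items":{"type":"array","items":{"type":"number"}}}}},"required":["steps"]}

```bash
mkdir -p pics; ls; python3 - <<'E'
from rig import bot
import cv2, numpy as np
np.set_printoptions(precision=4,suppress=True)
for n in("top","side"):
    im=bot.capture(n); cv2.imwrite(f"pics/{n}0.png",im); np.save(f"{n}0.npy",im)
    print(n,bot.camera_model(n))
s=bot.read_state(); print(s)
E
```

```text
pics
top {'intrinsics': array([[408.1814,   0.    , 251.6603],
       [  0.    , 408.1814, 194.4552],
       [  0.    ,   0.    ,   1.    ]]), 'R': array([[ 0.0107, -0.9999, -0.006 ],
       [-0.9936, -0.0099, -0.1122],
       [ 0.1122,  0.0071, -0.9937]]), 't': array([-0.0205,  0.4652,  1.4542])}
side {'intrinsics': array([[410.8597,   0.    , 255.1023],
       [  0.    , 410.8597, 191.4277],
       [  0.    ,   0.    ,   1.    ]]), 'R': array([[ 0.8695, -0.4937, -0.0144],
       [-0.3384, -0.5743, -0.7454],
       [ 0.3597,  0.653 , -0.6664]]), 't': array([-0.439 ,  0.2184,  1.1168])}
{'time_s': 0.1, 'joint_positions': array([ 66.7222,  30.2736,  82.1499,  -0.0012,  67.6912, -10.2257]), 'qvel': array([-0.0351, -0.2435, -0.1776,  0.1446,  0.1261, -0.0139]), 'tau': array([ -0.    , -44.0988, -17.7151,   0.0635,   0.0534,  -0.    ]), 'position': array([0.1408, 0.6083, 0.2327]), 'tcp_rot': array([[-0.9742,  0.2258, -0.0008],
       [ 0.2258,  0.9742, -0.0018],
       [ 0.0003, -0.002 , -1.    ]]), 'force': array([-0.1673,  0.2071, -0.0968]), 'moment': array([0.0463, 0.0158, 0.0235]), 'grasp_force': 0.0, 'opening': 1.001165725854811}
```

View pics/top0.png

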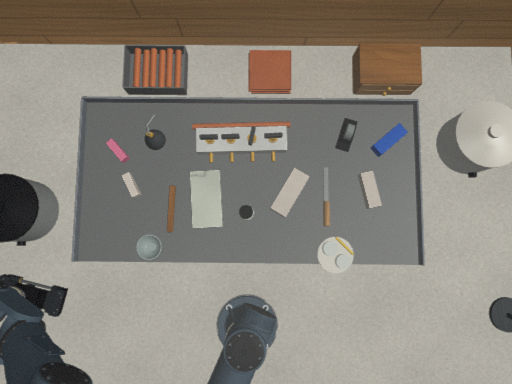

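View pics/side0.png

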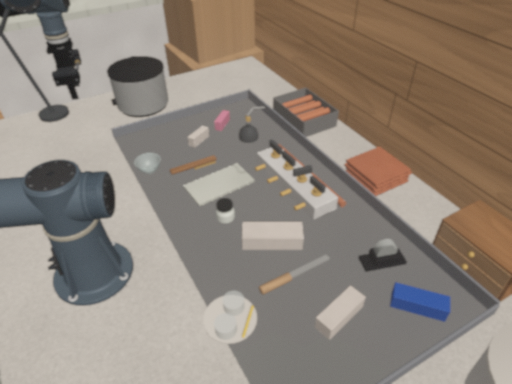

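```bash
cat > h.py <<'E'
import cv2, numpy as np
from rig import bot
np.set_printoptions(precision=4,suppress=True)
M={n:bot.camera_model(n) for n in("top","side")}
def cen(n): return -M[n]["R"].T@M[n]["t"]
def ray(n,p):
    m=M[n]; d=m["R"].T@np.linalg.solve(m["intrinsics"],[p[0],p[1],1.]); return cen(n),d/np.linalg.norm(d)
def onz(n,p,z):
    c,d=ray(n,p); return c+d*(z-c[2])/d[2]
def proj(n,X):
    m=M[n]; c=m["R"]@np.asarray(X,float)+m["t"]; q=m["intrinsics"]@c; return q[:2]/q[2]
def tri(pt,ps):
    c1,d1=ray("top",pt); c2,d2=ray("side",ps)
    s=np.linalg.lstsq(np.c_[d1,-d2],c2-c1,rcond=None)[0]
    a,b=c1+s[0]*d1,c2+s[1]*d2; return (a+b)/2,np.linalg.norm(a-b)
E
python3 - <<'E'
from h import *
print(cen("top"),cen("side"))
t=np.load("top0.npy");s=np.load("side0.npy")
def c(im,x,y,w,h,k): return cv2.resize(im[y:y+h,x:x+w],(w*k,h*k),interpolation=cv2.INTER_CUBIC)
W=np.zeros((600,800,3),np.uint8)
def put(a,x,y): W[y:y+a.shape[0],x:x+a.shape[1]]=a
put(c(t,105,135,50,70,4),0,0)       #small+pink
put(c(t,190,120,100,50,4),200,0)    #bank
put(c(t,262,160,50,60,4),600,0)     #large
put(c(t,350,115,65,95,4)[:300],200,200)
put(c(s,180,105,60,45,4),0,280)     #side small
put(c(s,235,215,75,40,4),460,240) 
put(c(s,255,140,90,80,2),460,400+20)
put(c(s,310,280,60,60,2),640,420)
cv2.imwrite("pics/m1.png",W)
E
```

```text
[ 0.2994 -0.0263  1.4971] [ 0.0539 -0.8206  0.9008]
```

View pics/m1.png

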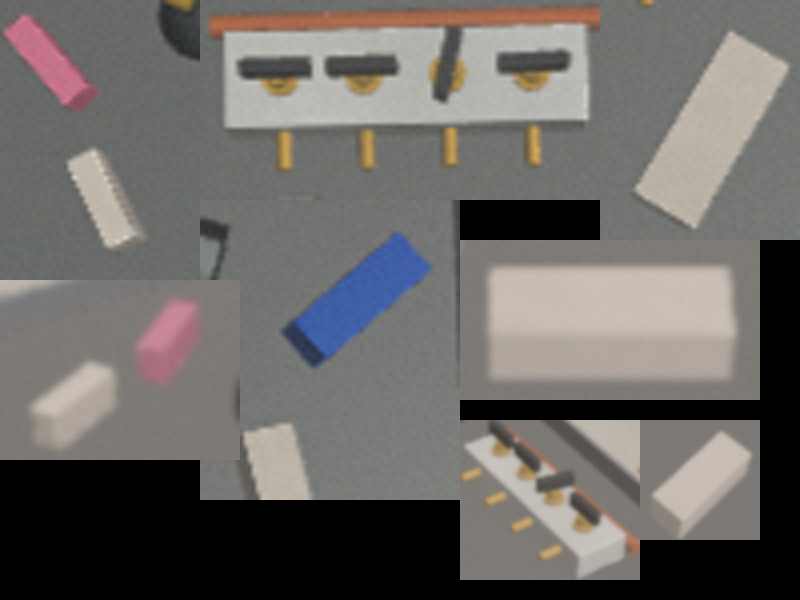

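```bash
cat >> h.py <<'E'
ROI={"top":dict(small=(118,165,30,40),large=(265,160,50,62),middle=(355,162,32,55),board=(184,162,46,75)),
 "side":dict(small=(184,122,28,28),large=(235,215,75,42),middle=(310,280,60,62),board=(178,160,82,46))}
def face(im,roi,thr=None):
    x,y,w,h=roi; g=cv2.cvtColor(im,cv2.COLOR_BGR2GRAY)[y:y+h,x:x+w]
    g=cv2.resize(g,None,fx=8,fy=8,interpolation=cv2.INTER_CUBIC); g=cv2.GaussianBlur(g,(0,0),4)
    if thr is None: thr,_=cv2.threshold(g,0,255,cv2.THRESH_OTSU)
    m=(g>thr).astype(np.uint8)
    cs,_=cv2.findContours(m,cv2.RETR_EXTERNAL,cv2.CHAIN_APPROX_NONE); c=max(cs,key=cv2.contourArea)
    return c,thr,g,lambda p:(np.asarray(p,float)+.5)/8-.5+np.array([x,y])
E
python3 - <<'E'
from h import *
for n in("top","side"):
    im=np.load(n+"0.npy")
    for k,r in ROI[n].items():
        c,thr,g,f=face(im,r)
        rc=cv2.minAreaRect(c); hu=cv2.convexHull(c)
        v=g[cv2.drawContours(np.zeros_like(g),[c],-1,1,-1)>0]
        print(n,k,"thr",thr,"bg",np.percentile(g,5),"hist",np.percentile(v,[10,25,50,75,95]),"area/rect",cv2.contourArea(c)/(rc[1][0]*rc[1][1]))
        z=dict(small=.04,large=.05,middle=.044,board=.012)[k]
        b=f(cv2.boxPoints(rc)); P=np.array([onz(n,p,z) for p in b])
        print(b.round(1).tolist(),"sides mm",np.linalg.norm(P-np.roll(P,-1,0),axis=1)*1e3,P.mean(0))
        for e in(.02,.03,.05):
            ap=cv2.approxPolyDP(hu,e*cv2.arcLength(hu,True),True)[:,0]
            print("   poly",f(ap).round(1).tolist())
E
```

```text
top small thr 142.0 bg 104.0 hist [154. 172. 184. 185. 188.] area/rect 0.9064206000690715
[[120.6, 175.1], [128.9, 171.1], [139.8, 193.3], [131.5, 197.3]] sides mm [33.0627 91.27   32.8553 91.1811] [0.4969 0.4231 0.04  ]
   poly [[127.4, 171.8], [130.8, 175.1], [139.3, 192.8], [132.4, 196.4], [121.6, 176.3]]
   poly [[127.4, 171.8], [139.3, 192.8], [132.4, 196.4], [121.6, 176.3]]
   poly [[127.4, 171.8], [139.3, 192.8], [132.4, 196.4], [121.6, 176.3]]
top large thr 147.0 bg 113.0 hist [170. 178. 179. 181. 182.] area/rect 0.9648524277354117
[[269.8, 207.4], [294.1, 166.7], [309.7, 176.1], [285.4, 216.7]] sides mm [170.9236  64.9994 170.4427  64.2937] [ 0.4743 -0.1519  0.05  ]
   poly [[294.4, 167.4], [308.6, 176.9], [284.7, 216.3], [270.6, 206.3]]
   poly [[294.4, 167.4], [308.6, 176.9], [284.7, 216.3], [270.6, 206.3]]
   poly [[294.4, 167.4], [308.6, 176.9], [284.7, 216.3], [270.6, 206.3]]
top middle thr 149.0 bg 106.0 hist [166. 179. 180. 182. 183.] area/rect 0.9395701927077119
[[360.2, 172.8], [372.7, 169.6], [381.8, 205.2], [369.3, 208.4]] sides mm [ 46.6991 131.8092  46.2318 131.
[... 1925 characters left out ...]
44 ]
   poly [[351.3, 285.8], [364.7, 296.1], [362.3, 304.8], [329.8, 337.6], [316.2, 316.6]]
   poly [[351.3, 285.8], [364.7, 296.1], [362.3, 304.8], [329.8, 337.6], [316.2, 316.6]]
   poly [[351.3, 285.8], [362.3, 304.8], [329.8, 337.6], [316.2, 316.6]]
side board thr 152.0 bg 116.0 hist [170. 183. 188. 190. 192.] area/rect 0.8484259683326365
[[182.6, 184.6], [244.3, 157.9], [254.7, 181.9], [193.0, 208.6]] sides mm [247.208  138.0573 228.6726 124.5116] [0.4539 0.15   0.012 ]
   poly [[253.6, 179.6], [200.4, 204.9], [182.9, 185.3], [235.7, 162.7]]
   poly [[253.6, 179.6], [200.4, 204.9], [182.9, 185.3], [235.7, 162.7]]
   poly [[253.6, 179.6], [200.4, 204.9], [182.9, 185.3], [235.7, 162.7]]
```

```bash
cat >> h.py <<'E'
H=dict(small=.04,large=.05,middle=.044,board=.012)
def rect(n,c,f,z):
    P=np.array([onz(n,p,z)[:2] for p in f(c[:,0])])
    (cx,cy),(w,h),a=cv2.minAreaRect((P*1e3).astype(np.float32))
    if w<h: w,h,a=h,w,a+90
    a=(a+90)%180-90
    return cx,cy,w,h,a
def cm(c,f):
    m=cv2.moments(c); return f([m["m10"]/m["m00"],m["m01"]/m["m00"]])
E
python3 - <<'E'
from h import *
T=dict(top=dict(small=174,large=None,middle=None,board=None),side=dict(small=178,large=180,middle=180,board=None))
for k in ROI["top"]:
    r={}
    for n in("top","side"):
        c,thr,g,f=face(np.load(n+"0.npy"),ROI[n][k],T[n][k]); r[n]=cm(c,f)
        print(k,n,"cm",r[n],"rect x,y,l,w,ang",np.round(rect(n,c,f,H[k]),1))
    print("   tri",*tri(r["top"],r["side"]))
E
```

```text
small top cm [129.7737 184.0962] rect x,y,l,w,ang [496.4 423.6  85.8  27.   28.4]
small side cm [197.928  132.2636] rect x,y,l,w,ang [498.9 422.5  85.7  28.5  28. ]
   tri [0.498  0.4247 0.0385] 0.0015438475745818093
large top cm [289.6729 191.7981] rect x,y,l,w,ang [ 474.3 -151.8  170.5   64.5  -30.5]
large side cm [272.5248 230.2442] rect x,y,l,w,ang [ 473.7 -153.   166.3   61.9  -30.4]
   tri [ 0.4747 -0.152   0.0478] 0.0018002199693616654
middle top cm [370.9688 188.9439] rect x,y,l,w,ang [ 487.9 -442.8  131.1   46.2   13.2]
middle side cm [340.698  307.9053] rect x,y,l,w,ang [ 489.5 -442.7  125.4   44.9   13.3]
   tri [ 0.4875 -0.4433  0.0427] 0.00036221362607936756
board top cm [205.8086 198.7801] rect x,y,l,w,ang [450.6 152.3 211.6 112.6   4.2]
board side cm [218.2053 183.5035] rect x,y,l,w,ang [452.1 149.3 212.6 124.5   4.1]
   tri [0.4499 0.1527 0.0067] 0.00020512957347245303
```

```bash
python3 - <<'E'
from h import *
t=np.load("top0.npy");s=np.load("side0.npy")
def dark(im,roi,thr=95):
    x,y,w,h=roi; g=cv2.cvtColor(im,cv2.COLOR_BGR2GRAY)[y:y+h,x:x+w]
    g=cv2.resize(g,None,fx=8,fy=8,interpolation=cv2.INTER_CUBIC); g=cv2.GaussianBlur(g,(0,0),3)
    cs,_=cv2.findContours((g<thr).astype(np.uint8),cv2.RETR_EXTERNAL,cv2.CHAIN_APPROX_NONE)
    return cs,lambda p:(np.asarray(p,float)+.5)/8-.5+np.array([x,y])
R={}
for n,im,roi in(("top",t,(194,124,94,28)),("side",s,(268,138,62,62))):
    cs,f=dark(im,roi); R[n]=[]
    for c in sorted(cs,key=cv2.contourArea)[::-1][:4]:
        R[n].append(cm(c,f)); print(n,cv2.contourArea(c)/64,cm(c,f),np.round(rect(n,c,f,.099),1))
for n in R: R[n].sort(key=lambda p:p[0])
for a,b in zip(R["top"],R["side"]): print("tri",*tri(a,b))
# bank top: bright
c,thr,g,f=face(t,(190,122,104,36)); print(thr,np.round(rect("top",c,f,.05),1))
E
```

```text
top 73.8828125 [208.3292 136.7194] [658.9 138.1  61.   17.9 -88.8]
top 71.4453125 [229.8643 136.1986] [661.7  62.1  60.4  17.1 -87.7]
top 70.5703125 [272.7924 135.196 ] [666.5 -88.2  60.1  17.1 -86.3]
top 57.4921875 [251.3262 135.5605] [666.1 -12.9  67.6  13.5  -9.1]
side 254.3671875 [313.9363 151.3217] [750.7  39.5 196.2  29.2  89.7]
side 159.34375 [281.4135 152.1878] [655.4  91.2 152.6  25.6 -89.1]
side 96.796875 [302.5563 170.5198] [660.7 -24.3  64.4  29.2  -6.6]
side 95.1875 [317.0548 184.0481] [662.7 -99.   69.3  23.9  90. ]
tri [0.6787 0.1391 0.0566] 0.01805352123279269
tri [0.7005 0.0583 0.0205] 0.03996365071506306
tri [ 0.6693 -0.0249  0.1638] 0.04725751220465482
tri [ 0.6706 -0.0889  0.0868] 0.0011418644192260098
142.0 [667.1  24.2 330.8  91.3 -88. ]
```

```bash
cat >> h.py <<'E'
def go(x,y,z,yaw=None):
    s=bot.read_state(); R=s["tcp_rot"]; d=R.T@(np.array([x,y,z])-s["position"])*100
    a=np.degrees(np.arctan2(R[1,1],R[0,1])); rz=0 if yaw is None else -((yaw-a+90)%180-90)
    print("yaw",a.round(2),"q6",s["joint_positions"][5].round(1),"d cm",d.round(2),"rz",round(rz,2),"F",s["force"].round(1),"t",s["time_s"])
E
python3 -c "
from h import *
go(.668,-.0135,.16,80.9)"
```

```text
yaw 76.95 q6 -10.2 d cm [-65.4  -48.65   7.34] rz -3.95 F [-0.2  0.2 -0.1] t 0.1
```

apply_moves(steps=[[[-65.4,-48.65,0,0,0,-4,-0.3],[-65.4,-48.65,0,0,0,-4,-0.3],[-65.4,-48.65,0,0,0,-4,-0.3],[-65.4,-48.65,0,0,0,-4,-0.3],[-65.4,-48.65,0,0,0,-4,-0.3],[-65.4,-48.65,0,0,0,-4,-0.3],[-65.4,-48.65,0,0,0,-4,-0.3],[-65.4,-48.65,0,0,0,-4,-0.3],[-65.4,-48.65,0,0,0,-4,-0.3],[-65.4,-48.65,0,0,0,-4,-0.3],[-65.4,-48.65,0,0,0,-4,-0.3],[-65.4,-48.65,0,0,0,-4,-0.3],[-65.4,-48.65,0,0,0,-4,-0.3],[-65.4,-48.65,4,0,0,-4,-0.3],[-65.4,-48.65,7.3,0,0,-4,-0.3],[-65.4,-48.65,7.3,0,0,-4,-0.3],[-65.4,-48.65,7.3,0,0,-4,-0.3],[-65.4,-48.65,7.3,0,0,-4,-0.3]]])

```text
time_s: 2.35
position: [0.6695, -0.0127, 0.1626]
tcp_rot: [[-0.988, 0.157, 0.004], [0.157, 0.988, -0.001], [-0.004, -0.0, -1.0]]
force: [0.2, -0.1, 0.1]
opening: 0.349
grasp_force: 0.0
```

```bash
python3 - <<'E'
from h import *
go(.668,-.0135,.16,80.9)
t=bot.capture("top");s=bot.capture("side")
a=cv2.resize(t[110:165,205:300],None,fx=4,fy=4,interpolation=cv2.INTER_CUBIC);b=cv2.resize(s[115:205,255:350],None,fx=4,fy=4,interpolation=cv2.INTER_CUBIC)
W=np.zeros((360,800,3),np.uint8);W[:a.shape[0],:380]=a;W[:360,400:780]=b
cv2.imwrite("pics/m2.png",W)
E
```

```text
yaw 80.98 q6 -91.6 d cm [ 0.14 -0.1   0.26] rz 0.08 F [ 0.2 -0.1  0.1] t 2.35
```

View pics/m2.png

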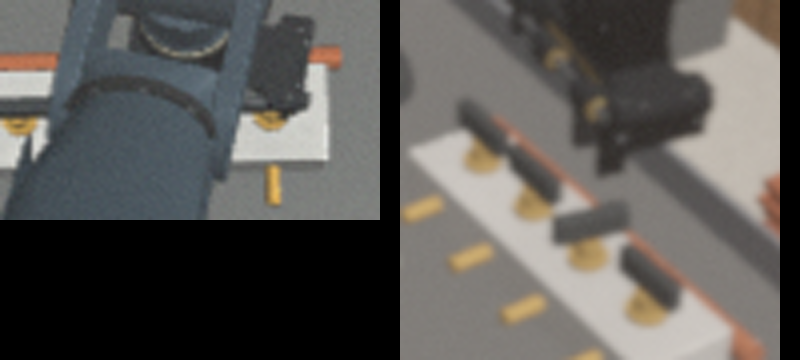

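```bash
python3 - <<'E'
from h import *
print(proj("side",[.668,-.0135,.06]),proj("side",[.668,-.0135,.086]),bot.read_state()["joint_positions"])
E
```

```text
[301.4748 177.4234] [301.9784 171.0675] [-10.628   38.0813  79.0648  -0.0013  62.6772 -91.6005]
```

apply_moves(steps=[[[0.15,-0.1,2,0,0,0,-0.3],[0.15,-0.1,4,0,0,0,-0.3],[0.15,-0.1,5,0,0,0,-0.3],[0.15,-0.1,5,0,0,0,-0.3]]])

```text
time_s: 2.95
position: [0.6665, -0.0134, 0.1104]
tcp_rot: [[-0.988, 0.157, -0.001], [0.157, 0.988, 0.0], [0.001, -0.0, -1.0]]
force: [-0.7, 0.6, -0.1]
opening: 0.352
grasp_force: 0.0
```

apply_moves(steps=[[[-0.1,0,1.3,0,0,0,-0.3],[-0.1,0,2.5,0,0,0,-0.3],[-0.1,0,2.5,0,0,0,-0.3],[-0.1,0,2.5,0,0,0,-1],[-0.1,0,2.5,0,0,0,-1],[-0.1,0,2.5,0,0,0,-1],[-0.1,0,2.5,0,0,0,-1],[-0.1,0,2.5,0,0,0,-1]]])

```text
time_s: 3.95
position: [0.6681, -0.0107, 0.0858]
tcp_rot: [[-0.987, 0.158, 0.001], [0.158, 0.987, 0.004], [-0.001, 0.005, -1.0]]
force: [2.2, 8.1, -1.1]
opening: 0.157
grasp_force: 30.0
```

apply_moves(steps=[[[0,0.25,0,0,0,0,-1],[0,0.3,0,0,0,10,-1],[0,0.3,0,0,0,20,-1],[0,0.3,0,0,0,30,-1],[0,0.3,0,0,0,40,-1],[0,0.3,0,0,0,40,-1]]])

```text
time_s: 4.7
position: [0.6684, -0.0104, 0.0859]
tcp_rot: [[-0.657, 0.754, 0.001], [0.754, 0.657, 0.001], [0.0, 0.001, -1.0]]
force: [0.0, 2.4, 0.2]
opening: 0.159
grasp_force: 30.0
```

apply_moves(steps=[[[0,0,0,0,0,10,-1],[0,0,0,0,0,20,-1],[0,0,0,0,0,30,-1],[0,0,0,0,0,38,-1],[0,0,0,0,0,41,-1],[0,0,0,0,0,41,-1],[0,0,0,0,0,41,-1]]])

```text
time_s: 5.58
position: [0.6686, -0.0102, 0.0858]
tcp_rot: [[-0.002, 1.0, 0.001], [1.0, 0.002, 0.0], [0.0, 0.001, -1.0]]
force: [1.1, 3.5, -0.4]
opening: 0.155
grasp_force: 30.0
```

```bash
python3 -c "
from h import *
go(.668,-.0105,.086,2);print(bot.read_state()['moment'])"
```

```text
yaw 0.12 q6 -10.6 d cm [-0.03 -0.06 -0.02] rz -1.88 F [ 1.1  3.5 -0.4] t 5.575
[ 0.5656 -0.2344  0.5694]
```

apply_moves(steps=[[[0,0,0,0,0,-1,-0.3],[0,0,0,0,0,-1,-0.3],[0,0,0,0,0,-1,-0.3],[0,0,-3,0,0,-1,-0.3],[0,0,-7,0,0,-1,-0.3],[0,0,-12,0,0,-1,0],[-14.15,-19.4,-12,0,0,-59.4,1],[-14.15,-19.4,-12,0,0,-59.4,1],[-14.15,-19.4,-12,0,0,-59.4,1],[-14.15,-19.4,-12,0,0,-59.4,1],[-14.15,-19.4,-12,0,0,-59.4,1],[-14.15,-19.4,-12,0,0,-59.4,1],[-14.15,-19.4,-6,0,0,-59.4,1],[-14.15,-19.4,0,0,0,-59.4,1],[-14.15,-19.4,0.6,0,0,-59.4,1],[-14.15,-19.4,0.6,0,0,-59.4,1]]])

```text
time_s: 7.58
position: [0.4745, -0.1525, 0.0803]
tcp_rot: [[-0.86, 0.51, 0.001], [0.51, 0.86, -0.0], [-0.001, -0.0, -1.0]]
force: [0.1, 0.4, 0.6]
opening: 0.999
grasp_force: 0.0
```

```bash
python3 - <<'E'
from h import *
go(.4743,-.1518,.021,59.5)
t=bot.capture("top");s=bot.capture("side")
a=cv2.resize(t[105:225,190:320],None,fx=3,fy=3,interpolation=cv2.INTER_CUBIC);b=cv2.resize(s[135:265,225:355],None,fx=3,fy=3,interpolation=cv2.INTER_CUBIC)
W=np.zeros((400,800,3),np.uint8);W[:a.shape[0],:390]=a;W[:390,400:790]=b
cv2.imwrite("pics/m3.png",W)
E
```

```text
yaw 59.34 q6 -90.0 d cm [0.06 0.05 5.93] rz -0.16 F [0.1 0.4 0.6] t 7.575
```

View pics/m3.png

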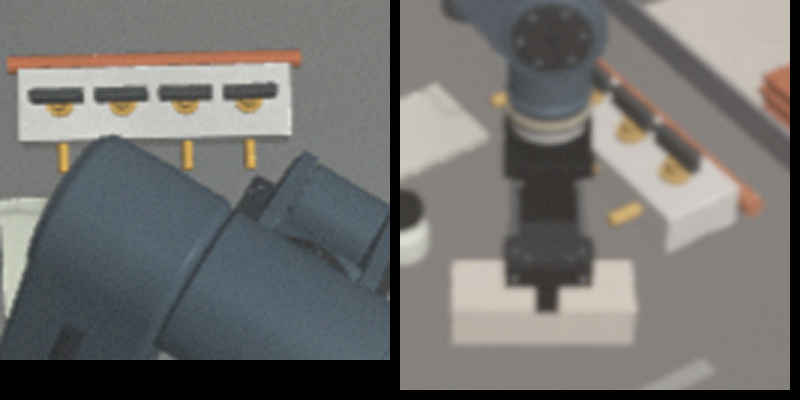

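The third tap's bar (top crop ~(186,92)) now lies in line with the row. The gripper straddles the large brick near mid-length.

apply_moves(steps=[[[0,0.1,2,0,0,0,1],[0,0.1,4,0,0,0,1],[0,0.1,5.5,0,0,0,1],[0,0.1,5.9,0,0,0,1],[0,0.1,5.9,0,0,0,1],[0,0.1,5.9,0,0,0,-1],[0,0.1,5.9,0,0,0,-1],[0,0.1,5.9,0,0,0,-1],[0,0.1,5.9,0,0,0,-1]]])

```text
time_s: 8.8
position: [0.4749, -0.1511, 0.0208]
tcp_rot: [[-0.86, 0.51, 0.001], [0.51, 0.86, -0.0], [-0.001, 0.0, -1.0]]
force: [0.6, 0.9, 3.1]
opening: 0.736
grasp_force: 30.0
```

apply_moves(steps=[[[0,0,-2,0,0,0,-1],[0,0,-6,0,0,0,-1],[0,0,-11,0,0,0,-1],[3,4.2,-12,0,0,-6,-1],[6,8.4,-12,0,0,-12,-1],[9,12.6,-12,0,0,-18,-1],[12,16.8,-12,0,0,-24,-1],[15,21,-12,0,0,-30,-1],[17.55,24.8,-12,0,0,-34.9,-1],[17.55,24.8,-10,0,0,-34.9,-1],[17.55,24.8,-6,0,0,-34.9,-1],[17.55,24.8,-4,0,0,-34.9,-1],[17.55,24.8,-4,0,0,-34.9,-1]]])

```text
time_s: 10.42
position: [0.4482, 0.1514, 0.0589]
tcp_rot: [[-0.997, -0.074, -0.005], [-0.074, 0.997, -0.001], [0.005, -0.0, -1.0]]
force: [0.7, -0.2, -2.4]
opening: 0.73
grasp_force: 30.0
```

```bash
python3 - <<'E'
from h import *
go(.4505,.152,.034,94.2)
E
```

```text
yaw 94.26 q6 -89.1 d cm [-0.25  0.04  2.49] rz 0.06 F [ 0.7 -0.2 -2.4] t 10.425
```

apply_moves(steps=[[[-0.2,0,1,0,0,0,-1],[-0.2,0,1.8,0,0,0,-1],[-0.2,0,2.3,0,0,0,-1],[-0.2,0,2.5,0,0,0,-1],[-0.2,0,2.6,0,0,0,-1],[-0.2,0,2.6,0,0,0,-1]]])

```text
time_s: 11.18
position: [0.4521, 0.1518, 0.0347]
tcp_rot: [[-0.997, -0.074, 0.0], [-0.074, 0.997, 0.0], [-0.0, -0.0, -1.0]]
force: [0.6, -0.0, -3.7]
opening: 0.738
grasp_force: 30.0
```

apply_moves(steps=[[[0,0,0.1,0,0,0,-1],[0,0,0.2,0,0,0,-1],[0,0,0.25,0,0,0,-1],[0,0,0.25,0,0,0,-1]]])

```text
time_s: 11.68
position: [0.4521, 0.1518, 0.0328]
tcp_rot: [[-0.997, -0.074, 0.001], [-0.074, 0.997, 0.0], [-0.001, 0.0, -1.0]]
force: [-1.4, -0.9, 4.6]
opening: 0.737
grasp_force: 30.0
```

apply_moves(steps=[[[0,0,0,0,0,0,1],[0,0,0,0,0,0,1],[0,0,0,0,0,0,1],[0,0,0,0,0,0,1],[0,0,-3,0,0,0,1],[0,0,-8,0,0,0,1],[0,0,-14,0,0,0,1],[0.1,-5,-15.7,0,0,10,1],[0.2,-10,-15.7,0,0,20,1],[0.3,-15,-15.7,0,0,30,1],[0.3,-20,-15.7,0,0,40,1],[0.4,-25,-15.7,0,0,50,1],[0.4,-30,-15.7,0,0,60,1],[0.5,-35,-15.7,0,0,70,1],[0.6,-40,-15.7,0,0,80,1],[0.6,-45,-15.7,0,0,90,1],[0.7,-50,-15.7,0,0,100,1],[0.8,-55,-15.7,0,0,110,1],[0.8,-59.5,-15.7,0,0,120,1]]])

```text
time_s: 14.05
position: [0.4877, -0.4438, 0.1886]
tcp_rot: [[0.44, 0.898, -0.0], [0.898, -0.44, 0.001], [0.0, -0.001, -1.0]]
force: [0.4, -0.4, -0.3]
opening: 0.998
grasp_force: 0.0
```

```bash
python3 - <<'E'
from h import *
go(.4879,-.4428,.08,-76.8); s=bot.read_state(); R=s["tcp_rot"]; print(s["joint_positions"],np.degrees(np.arctan2(R[1,1],R[0,1])))
for n,roi in(("top",(180,155,60,85)),("side",(175,140,90,75))):
    im=bot.capture(n); np.save(n+"1.npy",im)
    for th in(None,):
        c,thr,g,f=face(im,roi,th); print(n,thr,cm(c,f),np.round(rect(n,c,f,.012),1))
t=np.load("top1.npy")[150:240,150:250]; s=np.load("side1.npy")[135:215,170:270]
W=np.hstack([cv2.resize(t,(400,360),interpolation=cv2.INTER_CUBIC),cv2.resize(s,(400,360),interpolation=cv2.INTER_CUBIC)])
cv2.imwrite("pics/m4.png",W)
E
```

```text
yaw -26.12 q6 -25.9 d cm [ 0.1  -0.02 10.86] rz 50.68 F [ 0.4 -0.4 -0.3] t 14.05
[-51.9955  35.7019  79.2376   0.0023  65.0976 -25.8752] -26.121272639182653
top 164.0 [205.803  198.7589] [450.7 152.3 211.7 112.7   4.2]
side 169.0 [218.7137 180.4939] [457.1 165.5 226.2 157.2   4.5]
```

View pics/m4.png

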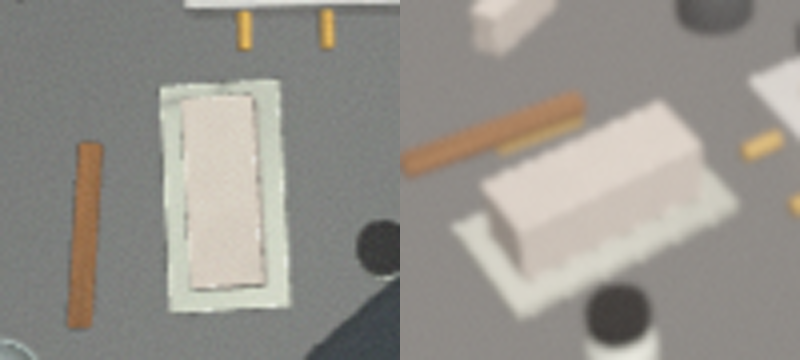

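Large brick lies centred on the board, aligned (top crop centre ~(225,190)→ pixel (206,197)). Now measure it by colour and go down to the middle brick.

```bash
cat >> h.py <<'E'
def pink(n,im,roi,z,thr=None,ymin=None):
    "brick face: brick is reddish-white (r>g), board greenish; optional brightness floor keeps the top face"
    x,y,w,h=roi; c=im[y:y+h,x:x+w].astype(np.float32)
    c=cv2.GaussianBlur(cv2.resize(c,None,fx=8,fy=8,interpolation=cv2.INTER_CUBIC),(0,0),5)
    d=c[...,2]-c[...,1]; 
    m=(d>thr)&(c[...,1]>(ymin or 140))
    cs,_=cv2.findContours(m.astype(np.uint8),cv2.RETR_EXTERNAL,cv2.CHAIN_APPROX_NONE); q=max(cs,key=cv2.contourArea)
    f=lambda p:(np.asarray(p,float)+.5)/8-.5+np.array([x,y])
    return cm(q,f),np.round(rect(n,q,f,z),1)
E
python3 - <<'E'
from h import *
t=np.load("top1.npy").astype(int);s=np.load("side1.npy").astype(int)
print(t[190:196,204:208].mean((0,1)),t[200:204,192:195].mean((0,1)),t[215,200],s[170:174,218:222].mean((0,1)),s[190:193,215:220].mean((0,1)))
for th in(4,6,8): print(th,pink("top",np.load("top1.npy"),(184,162,46,75),.062,th,160))
for ym in(160,175,180,185): print(ym,pink("side",np.load("side1.npy"),(178,150,82,60),.062,3,ym))
E
```

```text
[193.125  206.375  214.4583] [193.8333 209.25   204.6667] [192 203 213] [201.    211.125 221.25 ] [193.6667 204.6667 209.0667]
4 (array([205.4813, 197.6225]), array([449. , 147.1, 169.9,  66.1,   4.5]))
6 (array([205.4342, 197.6356]), array([449.1, 147. , 167.5,  64.1,   4.3]))
8 (array([206.5858, 209.6016]), array([417.9, 144.7, 101.7,  61.3,   5.6]))
160 (array([218.7139, 176.8721]), array([441.6, 122.9, 201. , 128.9,   5.2]))
175 (array([219.1701, 177.0619]), array([440.4, 121.1, 198.2, 125.9,   5.1]))
180 (array([219.3402, 177.1032]), array([440. , 120.3, 197.1, 125.1,   4.9]))
185 (array([219.5463, 177.1311]), array([439.6, 120.1, 196.6, 123.7,   5.3]))
```

apply_moves(steps=[[[0.1,0,2,0,0,10.5,1],[0.1,0,4,0,0,21,1],[0.1,0,6,0,0,31,1],[0.1,0,8,0,0,41,1],[0.1,0,10,0,0,50.7,1],[0.1,0,10.8,0,0,50.7,1],[0.1,0,10.8,0,0,50.7,1]]])

```text
time_s: 15.02
position: [0.4882, -0.4404, 0.0805]
tcp_rot: [[0.971, 0.237, -0.001], [0.237, -0.971, 0.001], [-0.001, -0.002, -1.0]]
force: [0.2, 0.4, 1.4]
opening: 0.997
grasp_force: 0.0
```

apply_moves(steps=[[[0,0,2,0,0,0,1],[0,0,4,0,0,0,1],[0,0,5.8,0,0,0,1],[0,0,6.2,0,0,0,1],[0,0,6.2,0,0,0,1],[0,0,6.2,0,0,0,-1],[0,0,6.2,0,0,0,-1],[0,0,6.2,0,0,0,-1],[0,0,6.2,0,0,0,-1],[0,0,6.2,0,0,0,-1]]])

```text
time_s: 16.27
position: [0.4884, -0.441, 0.0191]
tcp_rot: [[0.972, 0.234, -0.0], [0.234, -0.972, 0.001], [-0.0, -0.001, -1.0]]
force: [-0.8, 0.8, -1.5]
opening: 0.525
grasp_force: 30.0
```

```bash
python3 - <<'E'
from h import *
go(.450,.1517,.069,-85.7)
E
```

```text
yaw -76.46 q6 24.7 d cm [ 10.14 -58.52  -4.94] rz 9.24 F [-0.8  0.8 -1.5] t 16.275
```

apply_moves(steps=[[[0,0,-3,0,0,0,-1],[0,0,-8,0,0,0,-1],[0,0,-14,0,0,0,-1],[0.8,-4.9,-16,0,0,1,-1],[1.7,-9.8,-16,0,0,1.5,-1],[2.5,-14.6,-16,0,0,2,-1],[3.4,-19.5,-16,0,0,3,-1],[4.2,-24.4,-16,0,0,4,-1],[5.1,-29.3,-16,0,0,5,-1],[5.9,-34.2,-16,0,0,6,-1],[6.8,-39,-16,0,0,7,-1],[7.6,-43.9,-16,0,0,8,-1],[8.5,-48.8,-16,0,0,9.2,-1],[9.3,-53.7,-16,0,0,9.2,-1],[10.1,-58.5,-16,0,0,9.2,-1],[10.1,-58.5,-13,0,0,9.2,-1],[10.1,-58.5,-10,0,0,9.2,-1],[10.1,-58.5,-9,0,0,9.2,-1],[10.1,-58.5,-9,0,0,9.2,-1]]])

```text
time_s: 18.65
position: [0.4494, 0.1509, 0.1087]
tcp_rot: [[0.997, 0.075, -0.001], [0.075, -0.997, -0.0], [-0.001, 0.0, -1.0]]
force: [-0.2, -0.7, -1.9]
opening: 0.522
grasp_force: 30.0
```

```bash
python3 - <<'E'
from h import *
go(.450,.1517,.082,-85.7)
s=bot.capture("side");np.save("side2.npy",s)
cv2.imwrite("pics/m5.png",cv2.resize(s[100:220,160:290],None,fx=4,fy=4,interpolation=cv2.INTER_CUBIC))
E
```

```text
yaw -85.67 q6 90.7 d cm [ 0.07 -0.07  2.67] rz 0.03 F [-0.2 -0.7 -1.9] t 18.65
```

View pics/m5.png

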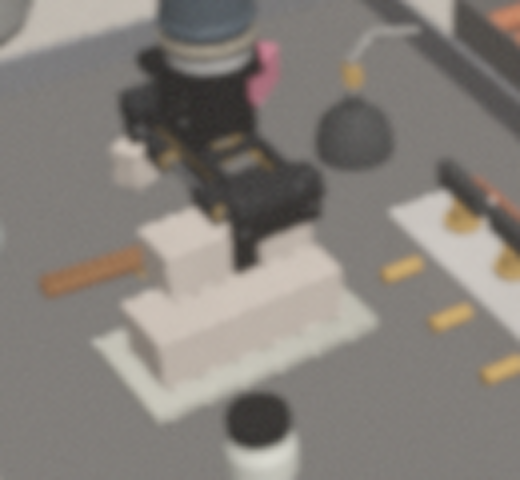

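The middle brick (crop ~(230,250)) hovers lined up over the large one. Lower it.

apply_moves(steps=[[[0.05,-0.07,1,0,0,0,-1],[0.05,-0.07,1.8,0,0,0,-1],[0.05,-0.07,2.3,0,0,0,-1],[0.05,-0.07,2.5,0,0,0,-1],[0.05,-0.07,2.6,0,0,0,-1],[0.05,-0.07,2.7,0,0,0,-1],[0.05,-0.07,2.7,0,0,0,-1]]])

```text
time_s: 19.58
position: [0.4502, 0.1518, 0.0821]
tcp_rot: [[0.997, 0.076, 0.0], [0.076, -0.997, -0.0], [0.0, 0.0, -1.0]]
force: [0.7, -0.1, -2.2]
opening: 0.522
grasp_force: 30.0
```

apply_moves(steps=[[[0,0,0.1,0,0,0,-1],[0,0,0.2,0,0,0,-1],[0,0,0.2,0,0,0,-1]]])

```text
time_s: 19.95
position: [0.4503, 0.1518, 0.0811]
tcp_rot: [[0.997, 0.076, 0.001], [0.076, -0.997, 0.0], [0.001, -0.0, -1.0]]
force: [-2.5, -0.2, 7.3]
opening: 0.526
grasp_force: 30.0
```

apply_moves(steps=[[[0,0,0,0,0,0,1],[0,0,0,0,0,0,1],[0,0,0,0,0,0,1],[0,0,0,0,0,0,1],[0,0,-3,0,0,0,1],[0,0,-8,0,0,0,1],[0,0,-12,0,0,0,1],[1.4,-5.4,-12,0,0,-5,1],[2.8,-10.8,-12,0,0,-10,1],[4.2,-16.2,-12,0,0,-15,1],[5.6,-21.6,-12,0,0,-20,1],[6.85,-27,-12,0,0,-23.9,1],[6.85,-27,-8,0,0,-23.9,1],[6.85,-27,-3,0,0,-23.9,1],[6.85,-27,0,0,0,-23.9,1],[6.85,-27,0,0,0,-23.9,1]]])

```text
time_s: 21.95
position: [0.4957, 0.4249, 0.0769]
tcp_rot: [[0.881, 0.473, -0.006], [0.473, -0.881, -0.004], [-0.007, 0.0, -1.0]]
force: [-0.2, 0.1, 0.7]
opening: 1.001
grasp_force: 0.0
```

```bash
python3 - <<'E'
from h import *
go(.498,.426,.019,-61.8)
t=bot.capture("top");s=bot.capture("side");np.save("top3.npy",t);np.save("side3.npy",s)
W=np.zeros((400,800,3),np.uint8)
W[:400,:400]=cv2.resize(t[140:240,110:235],(400,400*100//125),interpolation=cv2.INTER_CUBIC)[:400] if 0 else cv2.resize(t[140:240,130:230],(400,400),interpolation=cv2.INTER_CUBIC)
W[:400,400:]=cv2.resize(s[105:205,165:265],(400,400),interpolation=cv2.INTER_CUBIC)
cv2.imwrite("pics/m6.png",W)
E
```

```text
yaw -61.75 q6 92.6 d cm [0.3  0.01 5.79] rz 0.05 F [-0.2  0.1  0.7] t 21.95
```

View pics/m6.png

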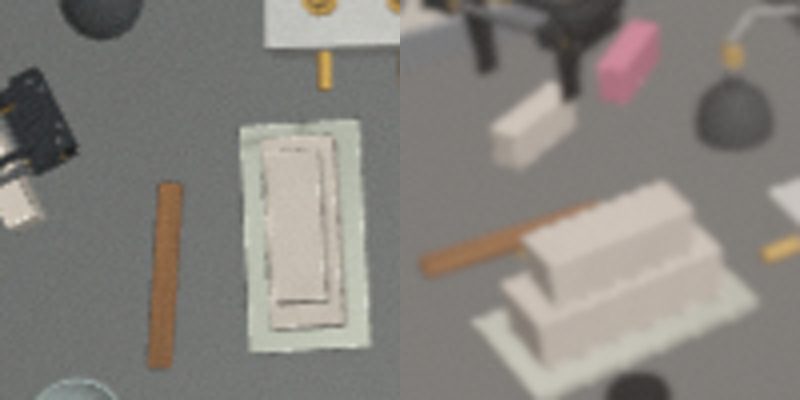

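Middle sits well inside the large brick's top; the open fingers straddle the off-white small brick (crop ~(533,122)), and the pink look-alike at crop (630,60) is left out.

apply_moves(steps=[[[0.1,0,2,0,0,0,1],[0.1,0,4,0,0,0,1],[0.1,0,5.4,0,0,0,1],[0.1,0,5.8,0,0,0,1],[0.1,0,5.8,0,0,0,1],[0.1,0,5.8,0,0,0,-1],[0.1,0,5.8,0,0,0,-1],[0.1,0,5.8,0,0,0,-1],[0.1,0,5.8,0,0,0,-1],[0.1,0,5.8,0,0,0,-1],[0.1,0,5.8,0,0,0,-1]]])

```text
time_s: 23.42
position: [0.4988, 0.4267, 0.022]
tcp_rot: [[0.881, 0.473, -0.0], [0.473, -0.881, -0.0], [-0.0, 0.0, -1.0]]
force: [-0.7, 0.1, -0.5]
opening: 0.404
grasp_force: 0.0
```

```bash
python3 - <<'E'
from h import *
z=bot.read_state()["position"][2]
go(.450,.1518,z+.106,-85.7)
for ym in(160,190,200): print(pink("top",np.load("top3.npy"),(184,162,46,75),.106,6,ym))
E
```

```text
yaw -61.75 q6 92.6 d cm [-17.31  21.91 -10.6 ] rz 23.95 F [-0.7  0.1 -0.5] t 23.425
(array([205.4731, 197.4929]), array([445.2, 142. , 161.8,  61.4,   4.6]))
(array([197.9848, 195.2035]), array([452.9, 167. ,  24.5,  12.1,   8.6]))Traceback (most recent call last):
  File "<stdin>", line 4, in <module>
  File "h.py", line 44, in pink
    cs,_=cv2.findContours(m.astype(np.uint8),cv2.RETR_EXTERNAL,cv2.CHAIN_APPROX_NONE); q=max(cs,key=cv2.contourArea)
                                                                                         ~~~^^^^^^^^^^^^^^^^^^^^^^^^
ValueError: max() iterable argument is empty
```

apply_moves(steps=[[[0,0,0.2,0,0,0,-1],[0,0,0.2,0,0,0,-1],[0,0,0.2,0,0,0,-1]]])

```text
time_s: 23.8
position: [0.499, 0.4269, 0.0208]
tcp_rot: [[0.881, 0.473, 0.001], [0.473, -0.881, 0.0], [0.001, -0.0, -1.0]]
force: [-0.2, -0.1, 5.5]
opening: 0.32
grasp_force: 30.0
```

```bash
python3 - <<'E'
from h import *
s=bot.read_state();z=s["position"][2];print(z,s["opening"],s["grasp_force"])
go(.450,.1518,z+.106,-85.7)
E
```

```text
0.020844328090735203 0.31971806375337664 30.001047109253705
yaw -61.75 q6 92.6 d cm [-17.33  21.92 -10.61] rz 23.95 F [-0.2 -0.1  5.5] t 23.8
```

apply_moves(steps=[[[0,0,-3,0,0,0,-1],[0,0,-8,0,0,0,-1],[0,0,-14,0,0,0,-1],[-2,3,-20,0,0,4,-1],[-5,7,-20,0,0,8,-1],[-8,11,-20,0,0,12,-1],[-11,15,-20,0,0,17,-1],[-15,19,-20,0,0,21,-1],[-17.3,21.9,-20,0,0,23.9,-1],[-17.3,21.9,-18,0,0,23.9,-1],[-17.3,21.9,-15,0,0,23.9,-1],[-17.3,21.9,-13,0,0,23.9,-1],[-17.3,21.9,-12.5,0,0,23.9,-1],[-17.3,21.9,-12.5,0,0,23.9,-1]]])

```text
time_s: 25.55
position: [0.4501, 0.152, 0.145]
tcp_rot: [[0.997, 0.076, -0.0], [0.076, -0.997, -0.0], [-0.0, 0.0, -1.0]]
force: [0.7, -0.4, -0.5]
opening: 0.32
grasp_force: 30.0
```

```bash
python3 - <<'E'
from h import *
go(.450,.1518,.1275,-85.7)
s=bot.capture("side")
cv2.imwrite("pics/m7.png",cv2.resize(s[90:210,160:290],None,fx=4,fy=4,interpolation=cv2.INTER_CUBIC))
E
```

```text
yaw -85.65 q6 90.8 d cm [-0.01  0.01  1.75] rz 0.05 F [ 0.7 -0.4 -0.5] t 25.55
```

View pics/m7.png

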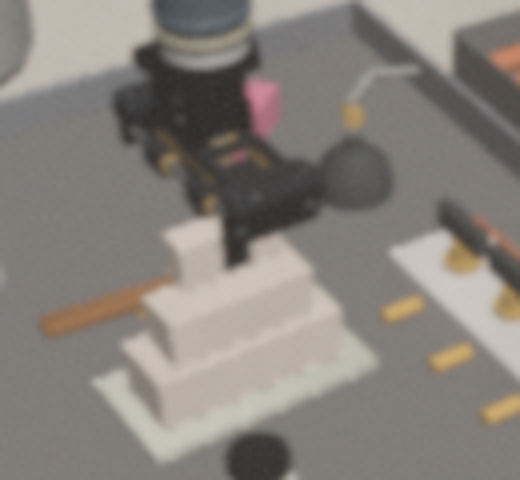

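The small brick (crop ~(215,255)) hovers lined up over the middle one. Lower it.

apply_moves(steps=[[[0,0,0.8,0,0,0,-1],[0,0,1.4,0,0,0,-1],[0,0,1.7,0,0,0,-1],[0,0,1.8,0,0,0,-1],[0,0,1.8,0,0,0,-1],[0,0,1.8,0,0,0,-1]]])

```text
time_s: 26.35
position: [0.4502, 0.1519, 0.1271]
tcp_rot: [[0.997, 0.076, 0.0], [0.076, -0.997, 0.0], [0.0, -0.0, -1.0]]
force: [0.0, -0.5, -0.6]
opening: 0.317
grasp_force: 30.0
```

apply_moves(steps=[[[0,0,0.1,0,0,0,-1],[0,0,0.1,0,0,0,-1]]])

```text
time_s: 26.6
position: [0.4503, 0.152, 0.1268]
tcp_rot: [[0.997, 0.076, 0.001], [0.076, -0.997, 0.0], [0.001, 0.0, -1.0]]
force: [-0.5, -0.3, 4.9]
opening: 0.32
grasp_force: 30.0
```

apply_moves(steps=[[[0,0,0,0,0,0,0.3],[0,0,0,0,0,0,0.3],[0,0,0,0,0,0,0.3],[0,0,0,0,0,0,0.3],[0,0,-2,0,0,0,0.3],[0,0,-6,0,0,0,0.3],[0,0,-12,0,0,0,0.3],[0,6,-13,0,0,0,0.3],[0,12,-13,0,0,0,0.3],[0,18,-13,0,0,0,0.3],[0,24,-13,0,0,0,0.3],[0,30,-13,0,0,0,0.3],[0,36,-13,0,0,0,0.3],[0,42,-13,0,0,0,0.3],[0,42,-13,0,0,0,0.3],[0,42,-13,0,0,0,0.3]]])

```text
time_s: 28.6
position: [0.4813, -0.2664, 0.2555]
tcp_rot: [[0.997, 0.075, -0.001], [0.075, -0.997, 0.002], [-0.001, -0.002, -1.0]]
force: [0.1, 0.3, -0.5]
opening: 0.645
grasp_force: 0.0
```

```bash
python3 - <<'E'
from h import *
t=bot.capture("top");s=bot.capture("side")
# expected outlines of the three top faces if each were centred at TCP release pose
W=np.zeros((400,800,3),np.uint8)
W[:,:400]=cv2.resize(t[115:245,175:305],(400,400),interpolation=cv2.INTER_CUBIC)
W[:,400:]=cv2.resize(s[100:220,170:290],(400,400),interpolation=cv2.INTER_CUBIC)
cv2.imwrite("pics/m8.png",W)
E
```

```text
(no output)
```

View pics/m8.png

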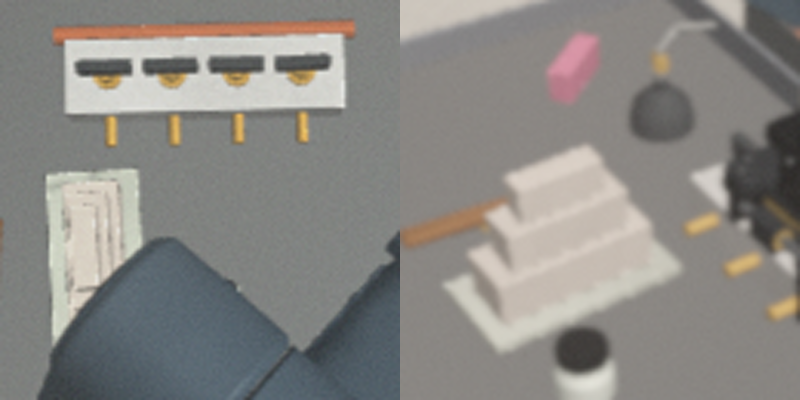

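The stack is straight, with a margin on every side. All four tap bars are in line with the row, and the robot is clear of everything.

```bash
python3 -c "
from rig import bot
print(bot.hand_in())"
```

```text
the job is handed in; nothing more can be done
None
```

I shut the open gas tap, stacked the three bricks on the board large, middle, small, and handed the job in at about 29 s; the hand-in gave no verdict, but the last pictures showed the stack straight and all four taps in line.

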